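# Pin the tilt-out key drawer shut

## Robot

A 6-joint arm with a two-finger parallel gripper is mounted at the origin on the work surface. World frame = base frame: x ahead of the robot, y to its left, z up, the work surface at z = 0. Lengths are in m, angles in degrees, forces in N, time in s.
With the tool pointing down it reaches from about 0.3 to 0.75 m from the base axis. Payload 8.5 kg.
Tool frame: the origin (TCP) lies midway between the tips of the shut fingers; the grasp point (between the pads) lies 19 mm behind it; z points along the fingers, y is the line along which they close (so a half turn about z gives the same grasp; the last joint's range is limited). The gripper opens to 85 mm and grips with 20 to 120 N. Pads are 22 mm wide; open, the fingers measure 114 mm over their backs; the gripper's body (76 mm by 85 mm) begins 54 mm behind the grasp point. The pads swing forward as they close: fully open they stand 13 mm farther back than shut.
Start: joints at [53.325, 21.807, 74.336, -0, 83.858, -12.336], TCP at [0.227, 0.501, 0.231] pointing down, gripper open.
Joint ranges: [-178.18, 178.18], [-50.72, 133.34], [12.68, 142.11], [-81.47, 261.47], [9.98, 163.14], [-165.26, 165.26]. Speed limits (degrees/s): [136.94, 136.94, 180, 180, 180, 180].

## Interface

Orientations are given as [roll, pitch, yaw] about the fixed x, y, z axes, in that order (R = Rz(yaw) Ry(pitch) Rx(roll)).
In Python, from bench import bot gives the robot as it stands. The module is installed in compiled form; this text tells all that it offers.
- The arm moves only by the tool servo_tool, never from a script. Its argument "moves" is a list of rows, each an object with "travel": the shift along the tool's x, y, z in m, a list of three; "twist": the turn, a rotation vector about the tool's x, y, z in rad, a list of three; "jaw": the finger opening in m, from 0 to 0.0854. A call has 1 to 20 rows; each row shifts and turns the commanded pose from where the row before left it, along the tool's axes as they then stand; what a row does not reach is not made up. A row lasts 1/10 s, in which the tool goes at most 50 mm and 8.59 degrees, less where a joint would pass 70% of its speed; a pose out of reach is approached as far as the arm can. A call with a gripper value outside its range is refused whole. The fingers move at their own pace and stop on an object; "force" is the grip in N (left out, the last holds). Time passes only in rows, so rows that do not move let the fingers close. It gives the time, the measured TCP pose, the force, the opening and the grip force at its end, in the units of the state.
- bot.observe(): the state, without advancing time (a new reading comes with each control period).
- bot.get_image(name): name is "side" or "top"; returns the picture (480x640x3 uint8, red, green, blue); there is no depth.
- bot.camera_info(name): a dict with "K" (3x3 intrinsics, pixels), "R" (3x3) and "t" (3): a world point X has camera coordinates R X + t. Camera axes: x right, y down, z forward; pixel columns grow to the right and rows downward; lengths in m; the calibration is good to about 2 mm. A picture is of the moment at which its call begins. camera_info takes no time and is no camera call.
- bot.finish_job(): hands the job in; it is judged then, once.
The state is a dict: "t": time; "q": joint angles; "qd": joint speeds; "tau": joint torques, N m; "eef_pos": TCP position; "orientation": TCP orientation; "contact_force": force on the tool from outside, world axes, zero at the start; "torque": the same for the moment, N m; "width": finger opening in m; "grasp_force": force on a finger pad.
Only numpy, scipy, OpenCV 4.12 (cv2) and the standard library are available. Lean on these libraries where they do the work, as an engineer would, in place of code of your own. Each camera call takes 0.05 s, during which the arm holds its last target. There are 200 camera calls.

## Task

The little tilt-out drawer is ajar because its quick-release pin was left down in the catch, in the way of the drawer's strap. Pull the pin up past its click until its point is clear of the strap, push the drawer fully shut, then push the pin back down through the catch and the strap until its flange is fully home. Leave the conch and the other things where they are.

Things in the scene. Friction and masses are not known exactly. Their poses are not given: they have to be found in the camera images.
- cabinet: Whitewashed key cabinet, fixed: 170 mm deep, 230 mm wide; its top board (250 mm wide) is 100 mm above the table. Origin under its centre, on the table. Axes: x into the cabinet, away from its drawer front; y to the left as seen facing the drawer front; z up. The drawer front's outer face, when shut, lies at x = -85 mm.
- catch_top (a point): Centre of the bore's mouth on the top face of the catch, a brass block (30 x 40 mm, 22 mm high) that overhangs the drawer front; 133 mm above the table, at x = -64, y = 0 mm of the cabinet, same axes. The vertical bore is 11.2 mm wide, right through, chamfered 2 mm at the mouth. Two spring-loaded balls 8 mm down in it hold the pin.
- pin_handle (a point): Centre of the pin's T-handle, the part to grip: a flat-sided steel bar 44 mm long (along this point's x), 12 mm thick (y), 16 mm high (z, up). Below it a neck 12 mm in diameter, then the flange. The bar may be turned to any yaw within 0.5 rad of the cabinet's x. At the start the pin (about 80 g) is fully home in the catch. Pulling it past its click takes about 10 to 15 N straight up.
- pin_flange (a point): On the pin's axis at the underside of its flange (22 mm diameter, 3 mm thick), 24 mm below pin_handle; meets catch_top when the pin is fully home. Pushing the pin down takes about 3 to 8 N, and a click holds it at the end; pushed askew or off-centre it can bind in the bore.
- pin_point (a point): Lower end of the pin: the shank, 10 mm in diameter, reaches 46 mm below the flange, its last 5 mm tapered. When the pin is raised by 25 to 31 mm this point is clear of the strap and the pin stays up by itself if released, gripped by the balls; raised more than 40 mm it comes out of the bore.
- strap_hole (a point): Centre of the top of the hole (13 mm wide) in the steel strap, a plate 44 mm wide and 6 mm thick on the drawer front's top edge that reaches back under the catch. With the drawer fully shut the hole is straight below the catch's bore, 28 mm under catch_top.
- drawer (a joint): Tilt of the drawer in rad: 0 = fully shut (a hard stop), grows as its top leans out to the front. The hinge runs along the drawer front's lower outer edge, 10 mm above the table. It is stiff (about 3 N at the top edge) and the drawer stays where it is left. With the pin down it cannot be shut beyond about 0.18.
- push_point (a point): A free place to push: on the outer face of the drawer front (a plain board 200 mm wide, 14 mm thick, top edge 86 mm above the hinge), 82 mm above the hinge and 80 mm to the right (-y) of the middle. Turns with the drawer.
- drawer_knob (a point): Centre of the head of the brass knob (22 mm in diameter, 13 mm high) standing on the drawer front's top edge, 70 mm to the left (+y) of the bore; its top lies 117 mm above the hinge line.
- conch: Bystander: conch shell about 120 mm long, 65 mm high, on the table to the left of the cabinet. Origin under its middle.
- sunscreen: Bystander: white bottle, 48 mm wide, 140 mm tall, on the table to the right of the cabinet. Origin under its centre.
- lighter: Bystander: steel flip-top lighter case, 13 x 38 x 57 mm, standing on the cabinet's top board. Origin under its centre.
- car_key: Bystander: car key, 45 x 32 x 12 mm head and 42 mm blade, lying on the cabinet's top board. Origin under the head's centre.
- stopper: Bystander: glass bottle stopper, 34 mm wide, 54 mm tall, standing on the cabinet's top board. Origin under its centre.
- mug: Bystander: white mug, 80 mm wide, 85 mm tall, on the table well to one side. Origin under its centre.
- glasses_case: Bystander: black glasses case, 160 x 60 x 45 mm, on the table well to one side. Origin under its centre.

How it is judged:
By the outcome, as a careful person would: the job done as asked, in the order asked, and still so for the second after the job is handed in, with the robot touching nothing.
It also fails if it takes over 64 s, if anything falls off the work surface, if the arm or the gripper's body presses on something with over 40 N, if the wrist force passes 120 N, or if a joint passes its speed limit or range.

## Working session

There is one attempt and no reset: what is moved stays moved. The work goes in short steps, Python scripts to look and compute and a tool call to move; the robot and the scene stay as the last step left them, time stands still between calls to the robot, and variables do not carry over. Pictures are saved under pics/ and viewed, at most 10 in all, crops included, and the job is handed in when it is done.

Besides the shell and the picture viewer there is one more tool, called after ">>>" by a JSON object that holds its "method" and its "body", one argument or row to a line. servo_tool: Moves the arm, as the interface text tells. Its arguments: {"type":"object","properties":{"moves":{"type":"array","items":{"type":"object","properties":{"travel":{"type":"array","items":{"type":"number"}},"twist":{"type":"array","items":{"type":"number"}},"jaw":{"type":"number"}}}},"force":{"type":"number"}},"required":["moves"]}

```bash
mkdir -p pics
python3 - <<'E'
from bench import bot
import cv2,numpy as np
for n in("side","top"):
    cv2.imwrite(f"pics/{n}0.png",bot.get_image(n)[:,:,::-1]); c=bot.camera_info(n); print(n,np.round(c["K"],1).tolist(),np.round(c["R"],4).tolist(),np.round(c["t"],4).tolist(),(-np.array(c["R"]).T@c["t"]).round(3))
s=bot.observe(); print({k:np.round(v,4).tolist() for k,v in s.items()})
E
```

```text
side [[545.7, 0.0, 318.9], [0.0, 545.7, 244.1], [0.0, 0.0, 1.0]] [[-0.8808, -0.4732, -0.0138], [-0.3176, 0.6123, -0.724], [0.351, -0.6334, -0.6896]] [0.5092, 0.2732, 1.1934] [0.116 0.83  1.028]
top [[516.2, 0.0, 308.7], [0.0, 516.2, 240.6], [0.0, 0.0, 1.0]] [[0.0111, -0.9995, 0.0286], [-0.9904, -0.0149, -0.1375], [0.1379, -0.0268, -0.9901]] [-0.0277, 0.6106, 1.278] [0.429 0.016 1.35 ]
{'t': 0.1, 'q': [53.3248, 21.8381, 74.3823, -0.0003, 83.8584, -12.3363], 'qd': [-0.0126, -0.1351, -0.1544, -0.0046, -0.0565, 0.029], 'tau': [0.0042, -44.9224, -23.1658, -0.0001, 0.0037, 0.0], 'eef_pos': [0.2265, 0.5009, 0.2308], 'orientation': [-179.923, -0.0165, 155.6612], 'contact_force': [0.244, -0.235, 0.1271], 'torque': [-0.0054, 0.0485, -0.0146], 'grasp_force': 0.0, 'width': 0.0854}
```

View pics/side0.png

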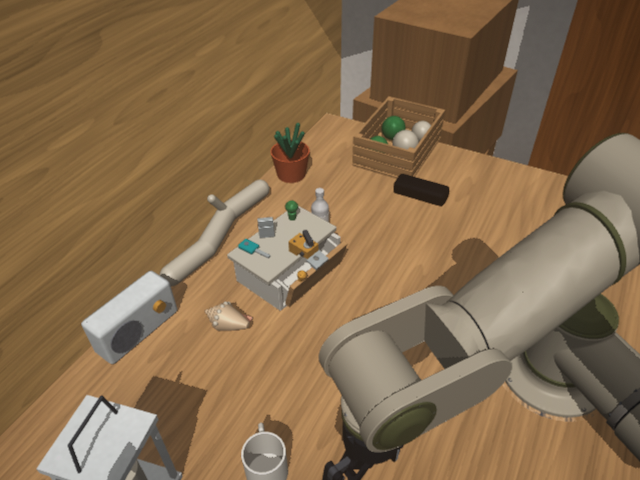

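View pics/top0.png

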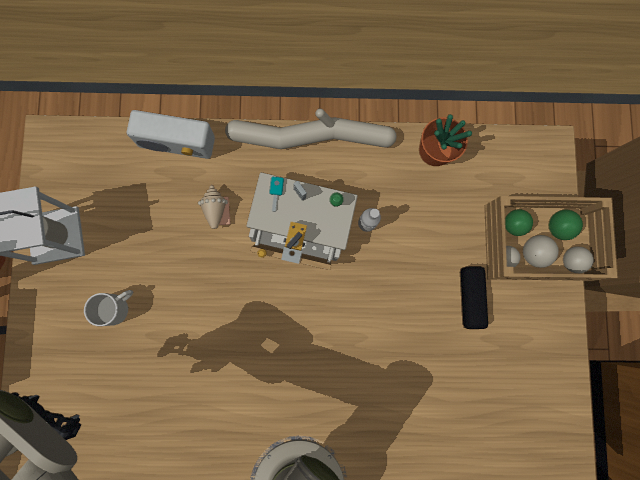

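The side view shows the cabinet at about (290,255), with the pin on the catch at (305,240). In the top view the cabinet is at (300,212) and the pin at (295,237). I'll zoom in on both.

Run:
```python
import cv2,numpy as np
a=cv2.imread("pics/top0.png")[165:275,235:385]; b=cv2.imread("pics/side0.png")[190:310,220:350]
a=cv2.resize(a,None,fx=5,fy=5,interpolation=2); b=cv2.resize(b,None,fx=5,fy=5,interpolation=2)
cv2.imwrite("pics/topz.png",a);cv2.imwrite("pics/sidez.png",b)
```

```text
(no output)
```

View pics/topz.png

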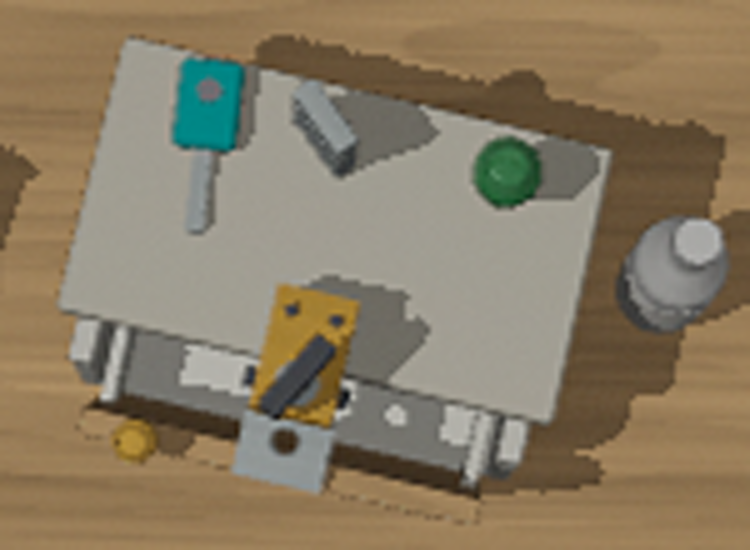

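View pics/sidez.png

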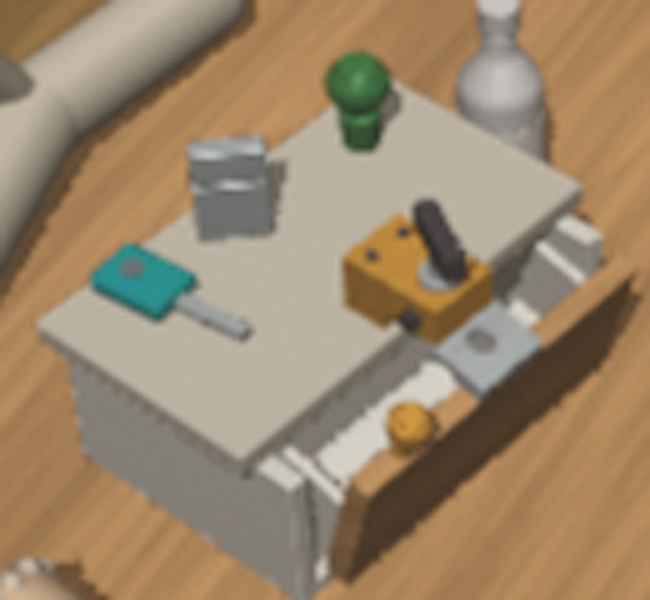

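The top zoom shows the board corners at (128,38), (610,150), (550,422) and (60,310), with the handle running from (262,408) to (335,340). The side zoom shows the handle from (428,203) to (455,280) and the drawer tilted out. Next I compute poses from these.

```bash
cat > h.py <<'E'
import numpy as np
from bench import bot
C={n:bot.camera_info(n) for n in("side","top")}
def ray(n,u,v):
    c=C[n];R=np.array(c["R"]);o=-R.T@c["t"];d=R.T@np.linalg.solve(c["K"],[u,v,1]);return o,d
def onz(n,u,v,z):
    o,d=ray(n,u,v);return o+d*(z-o[2])/d[2]
def tri(a,b):
    A=[];r=[]
    for n,(u,v) in(("top",a),("side",b)):
        o,d=ray(n,u,v);d/=np.linalg.norm(d);P=np.eye(3)-np.outer(d,d);A.append(P);r.append(P@o)
    return np.linalg.lstsq(np.vstack(A),np.hstack(r),rcond=None)[0]
def proj(n,X):
    c=C[n];p=np.array(c["K"])@(np.array(c["R"])@X+c["t"]);return p[:2]/p[2]
T=lambda x,y:((x+.5)/5-.5+235,(y+.5)/5-.5+165)
S=lambda x,y:((x+.5)/5-.5+220,(y+.5)/5-.5+190)
E
python3 - <<'E'
from h import *
t=[(128,38),(610,150),(550,422),(60,310)];s=[(400,82),(580,190),(242,462),(38,325)]
P=np.array([onz("top",*T(*p),.1) for p in t]);print("top BL BR FR FL",P.round(3).tolist())
Q=np.array([onz("side",*S(*p),.1) for p in s]);print("side BR FR FL BL",Q.round(3).tolist())
Q=Q[[3,0,1,2]];
M=(P+Q)/2;y=(M[0]+M[3]-M[1]-M[2]);yaw=np.arctan2(-y[0],y[1]);print("yaw",np.degrees(yaw),"width",np.linalg.norm(y)/2,"depth",np.linalg.norm(M[0]+M[1]-M[2]-M[3])/2)
print("ctr",M.mean(0))
ex=np.array([np.cos(yaw),np.sin(yaw),0]);ey=np.array([-ex[1],ex[0],0])
print("hand-top T",[onz("top",*T(*p),.165).round(3).tolist() for p in((268,404),(331,345),(298,374))])
print("hand-top S",[onz("side",*S(*p),.165).round(3).tolist() for p in((428,208),(450,270))])
print("strap hole tri",tri(T(286,441),S(481,341)).round(3)," knob",tri(T(135,438),S(410,422)).round(3))
E
```

```text
top BL BR FR FL [[0.773, 0.104, 0.1], [0.72, -0.136, 0.1], [0.583, -0.106, 0.1], [0.635, 0.134, 0.1]]
side BR FR FL BL [[0.704, -0.128, 0.1], [0.58, -0.096, 0.1], [0.633, 0.143, 0.1], [0.769, 0.112, 0.1]]
yaw -13.03021114704574 width 0.24631170446508774 depth 0.13695283091859808
ctr [0.67456232 0.00344148 0.1       ]
hand-top T [[0.582, 0.031, 0.165], [0.61, 0.002, 0.165], [0.596, 0.017, 0.165]]
hand-top S [[0.605, 0.013, 0.165], [0.575, 0.046, 0.165]]
strap hole tri [0.573 0.023 0.1  ]  knob [0.571 0.095 0.112]
```

```bash
cat >> h.py <<'E'
import cv2
def handle(im,box,thr=75):
    x0,y0,x1,y1=box;g=im[y0:y1,x0:x1].astype(float)
    big=cv2.resize(g.astype(np.uint8),None,fx=5,fy=5,interpolation=2).astype(int)
    m=((big.max(2)<thr)&(big.max(2)-big.min(2)<22)).astype(np.uint8)
    n,l,st,ce=cv2.connectedComponentsWithStats(m);k=1+np.argmax(st[1:,4])
    pts=np.argwhere(l==k)[:,::-1];c=ce[k];w,V=np.linalg.eigh(np.cov((pts-c).T))
    f=lambda p:np.array([(p[0]+.5)/5-.5+x0,(p[1]+.5)/5-.5+y0])
    return f(c),V[:,1],2*np.sqrt(3*w[::-1])/5,st[k,4]/25
E
python3 - <<'E'
from h import *
I={n:cv2.imread(f"pics/{n}0.png") for n in("side","top")}
B={"top":(283,228,306,250),"side":(300,227,318,248)}
c={}
for n in B:
    for thr in (70,85):
        r=handle(I[n],B[n],thr);print(n,thr,[np.round(a,2).tolist() for a in r])
    c[n]=r
X=tri(c["top"][0],c["side"][0]);print("tri",X.round(4),"reproj",proj("top",X)-c["top"][0],proj("side",X)-c["side"][0])
for n in B:
    u,d=c[n][0],c[n][1];a=onz(n,*(u+d*5),.157)-onz(n,*(u-d*5),.157);print(n,onz(n,*u,.157).round(4),"yaw",np.degrees(np.arctan2(a[1],a[0])))
# cabinet corners subpix
tc=np.float32([T(128,38),T(610,150),T(550,422),T(60,310)]).reshape(-1,1,2);sc=np.float32([S(38,325),S(400,82),S(580,190),S(242,462)]).reshape(-1,1,2)
for n,p in(("top",tc),("side",sc)):
    q=cv2.cornerSubPix(cv2.cvtColor(I[n],6),p.copy(),(3,3),(-1,-1),(3,40,.01)); print(n,(q-p).reshape(-1,2).round(1).tolist(),[onz(n,*k[0],.1)[:2].round(3).tolist() for k in q])
E
```

```text
top 70 [[293.72, 241.68], [-0.71, 0.7], [17.54, 4.66], 40.88]
top 85 [[294.0, 240.24], [-0.65, 0.76], [18.17, 5.2], 95.44]
side 70 [[307.72, 239.99], [0.54, 0.84], [15.87, 4.13], 44.28]
side 85 [[307.65, 238.29], [0.41, 0.91], [16.0, 5.16], 83.4]
tri [0.5964 0.0177 0.1496] reproj [-0.0174337  -0.04170961] [0.04453051 0.00612842]
top [0.5952 0.0177 0.157 ] yaw 140.2713130394872
side [0.5924 0.0246 0.157 ] yaw 136.1715346836843
top [[-0.30000001192092896, 0.20000000298023224], [-0.30000001192092896, -0.10000000149011612], [-0.5, 0.10000000149011612], [0.0, 0.0]] [[0.772, 0.105], [0.72, -0.135], [0.583, -0.105], [0.635, 0.134]]
side [[-0.30000001192092896, 0.0], [-1.7999999523162842, -0.4000000059604645], [0.0, -0.4000000059604645], [2.5, -0.8999999761581421]] [[0.769, 0.113], [0.709, -0.128], [0.58, -0.097], [0.629, 0.138]]
```

>>> {"method": "servo_tool", "body": {
  "moves": [
    {"travel":[-0.0333,-0.0179,0],"jaw":0.05},
    {"travel":[-0.0333,-0.0179,0]},
    {"travel":[-0.0333,-0.0179,0]},
    {"travel":[-0.0333,-0.0179,0]},
    {"travel":[-0.0333,-0.0179,0]},
    {"travel":[-0.0333,-0.0179,0]},
    {"travel":[-0.0333,-0.0179,0]},
    {"travel":[-0.0333,-0.0179,0]},
    {"travel":[-0.0333,-0.0179,0]},
    {"travel":[-0.0333,-0.0179,0]},
    {"travel":[-0.0333,-0.0179,0]},
    {"travel":[-0.0333,-0.0179,0]},
    {"travel":[-0.0333,-0.0179,0]},
    {"travel":[-0.0333,-0.0179,0]},
    {"travel":[-0.0333,-0.0179,0]},
    {"travel":[-0.0333,-0.0179,0]},
    {"twist":[0,0,0.15]},
    {"twist":[0,0,0.15]},
    {},
    {}
  ]
}}

```text
$.moves[0]: bad value
```

Run:
```python
from h import *
s=bot.observe();print(s["eef_pos"],s["orientation"],s["width"],s["contact_force"])
o=[]
X=np.array(s["eef_pos"])
for n,(x,y) in(("side",(240,130)),("top",(235,165))):
    im=bot.get_image(n)[:,:,::-1].copy();cv2.imwrite(f"pics/{n}1.png",im)
    o.append(cv2.resize(im[y:y+140,x:x+100],None,fx=4,fy=4,interpolation=2))
    print(n,"tcp zoom px",(proj(n,X)-[x,y])*4)
cv2.imwrite("pics/z1.png",np.hstack(o))
```

```text
[0.22650847 0.5008828  0.23075342] [-1.79923007e+02 -1.65012584e-02  1.55661184e+02] 0.08543418725018677 [ 0.24400506 -0.23497354  0.12709612]
side tcp zoom px [ 506.22653581 1390.5896463 ]
top tcp zoom px [-709.77864667  973.80225741]
```

View pics/z1.png

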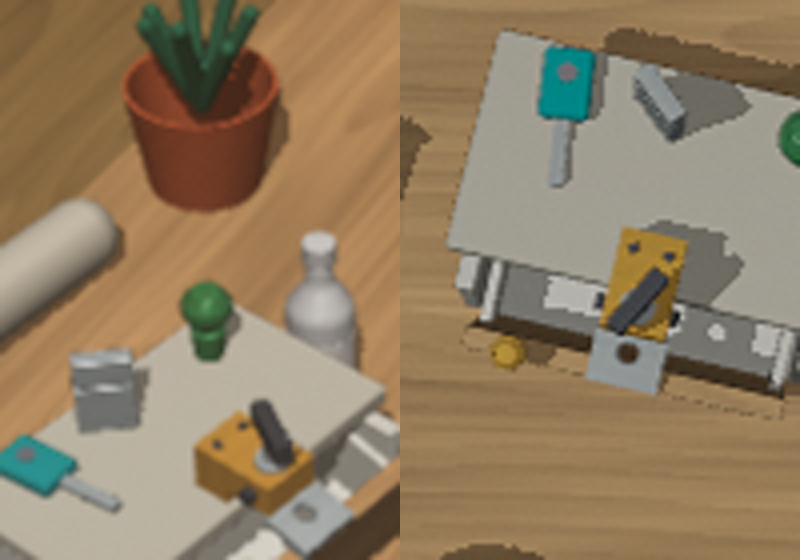

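The move call was refused, so the view is unchanged: catch and pin at zoom (260,440) and (640,300). Each row probably needs all three fields.

>>> {"method": "servo_tool", "body": {
  "moves": [
    {"travel":[-0.0333,-0.0179,0],"twist":[0,0,0],"jaw":0.05},
    {"travel":[-0.0333,-0.0179,0],"twist":[0,0,0],"jaw":0.05},
    {"travel":[-0.0333,-0.0179,0],"twist":[0,0,0],"jaw":0.05},
    {"travel":[-0.0333,-0.0179,0],"twist":[0,0,0],"jaw":0.05},
    {"travel":[-0.0333,-0.0179,0],"twist":[0,0,0],"jaw":0.05},
    {"travel":[-0.0333,-0.0179,0],"twist":[0,0,0],"jaw":0.05},
    {"travel":[-0.0333,-0.0179,0],"twist":[0,0,0],"jaw":0.05},
    {"travel":[-0.0333,-0.0179,0],"twist":[0,0,0],"jaw":0.05},
    {"travel":[-0.0333,-0.0179,0],"twist":[0,0,0],"jaw":0.05},
    {"travel":[-0.0333,-0.0179,0],"twist":[0,0,0],"jaw":0.05},
    {"travel":[-0.0333,-0.0179,0],"twist":[0,0,0],"jaw":0.05},
    {"travel":[-0.0333,-0.0179,0],"twist":[0,0,0],"jaw":0.05},
    {"travel":[-0.0333,-0.0179,0],"twist":[0,0,0],"jaw":0.05},
    {"travel":[-0.0333,-0.0179,0],"twist":[0,0,0],"jaw":0.05},
    {"travel":[-0.0333,-0.0179,0],"twist":[0,0,0],"jaw":0.05},
    {"travel":[-0.0333,-0.0179,0],"twist":[0,0,0],"jaw":0.05},
    {"travel":[0,0,0],"twist":[0,0,0.149],"jaw":0.05},
    {"travel":[0,0,0],"twist":[0,0,0.149],"jaw":0.05},
    {"travel":[0,0,0],"twist":[0,0,0],"jaw":0.05}
  ]
}}

```text
t: 2.1
eef_pos: [0.5941, 0.0203, 0.231]
orientation: [-180.0, -0.0, 138.5]
contact_force: [-0.3, 0.5, -0.4]
width: 0.0497
grasp_force: 0.0
```

Run:
```python
from h import *
s=bot.observe()
o=[]
X=np.array(s["eef_pos"])
for n,(x,y) in(("side",(260,150)),("top",(235,165))):
    im=bot.get_image(n)[:,:,::-1].copy();cv2.imwrite(f"pics/{n}2.png",im)
    o.append(cv2.resize(im[y:y+120,x:x+80],None,fx=5,fy=5,interpolation=2))
    print(n,"tcp zoom px",((proj(n,X)-[x,y])*5).round(1))
cv2.imwrite("pics/z2.png",np.hstack(o))
```

```text
side tcp zoom px [235.  314.5]
top tcp zoom px [289.  355.4]
```

View pics/z2.png

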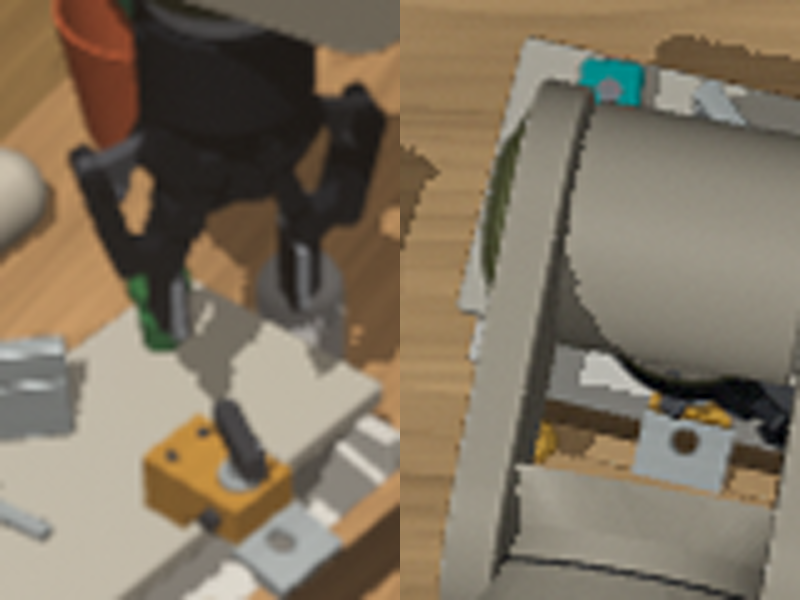

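The side view shows the fingertips at (178,340) and (303,300), with their middle at about (240,320). That is about 5 zoom px off the projected TCP at (235,314), so the side camera is biased by about 1 px. The handle centre is at about (239,440). The top view is blocked by the arm.

Run:
```python
from h import *
print(onz("side",306.6,237.2,.157),onz("side",306.9,237.5,.157),"top",onz("top",294,240.24,.157))
```

```text
[0.59644473 0.02244485 0.157     ] [0.59531568 0.02302366 0.157     ] top [0.5952558  0.01768159 0.157     ]
```

>>> {"method": "servo_tool", "body": {
  "moves": [
    {"travel":[-0.001,0.001,0.03],"twist":[0,0,0],"jaw":0.05},
    {"travel":[0,0,0.03],"twist":[0,0,0],"jaw":0.05},
    {"travel":[0,0,0.02],"twist":[0,0,0],"jaw":0.05},
    {"travel":[0,0,0.01],"twist":[0,0,0],"jaw":0.035},
    {"travel":[0,0,0],"twist":[0,0,0],"jaw":0.03},
    {"travel":[0,0,0],"twist":[0,0,0],"jaw":0.026}
  ]
}}

```text
t: 2.8
eef_pos: [0.596, 0.0207, 0.1424]
orientation: [179.9, 0.1, 138.7]
contact_force: [0.1, -0.2, -0.2]
width: 0.026
grasp_force: 0.0
```

Run:
```python
from h import *
s=bot.observe()
o=[]
X=np.array(s["eef_pos"])
for n,(x,y) in(("side",(270,180)),):
    im=bot.get_image(n)[:,:,::-1].copy();cv2.imwrite(f"pics/{n}3.png",im)
    o.append(cv2.resize(im[y:y+80,x:x+80],None,fx=7,fy=7,interpolation=2))
    print(n,"tcp zoom px",((proj(n,X)-[x,y])*7).round(1))
cv2.imwrite("pics/z3.png",np.hstack(o))
```

```text
side tcp zoom px [261.2 429.4]
```

View pics/z3.png

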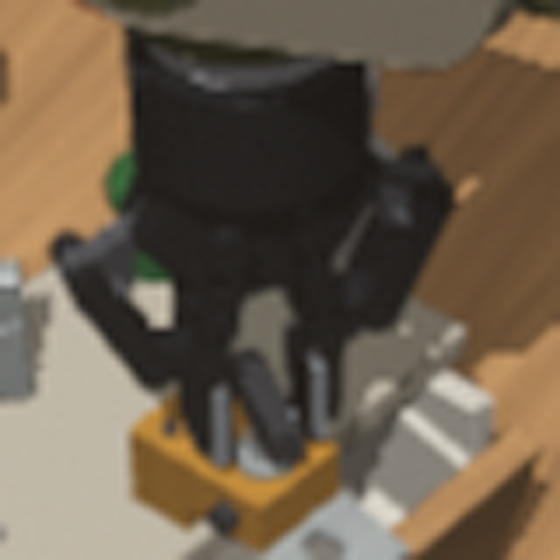

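The bar sits between the fingers. The pads are at (222,430) and (318,400), their midpoint is about (270,415), and the bar centre is about (270,408). Now close gently.

>>> {"method": "servo_tool", "body": {
  "moves": [
    {"travel":[0,0,0.002],"twist":[0,0,0],"jaw":0.02},
    {"travel":[0,0,0],"twist":[0,0,0],"jaw":0.016},
    {"travel":[0,0,0],"twist":[0,0,0],"jaw":0.014},
    {"travel":[0,0,0],"twist":[0,0,0],"jaw":0.0125}
  ],
  "force": 20
}}

```text
t: 3.25
eef_pos: [0.5955, 0.0205, 0.1396]
orientation: [-180.0, 0.0, 138.6]
contact_force: [-0.1, -0.7, 2.1]
width: 0.0123
grasp_force: 0.6
```

>>> {"method": "servo_tool", "body": {
  "moves": [
    {"travel":[0,0,0],"twist":[0,0,0],"jaw":0.008},
    {"travel":[0,0,0],"twist":[0,0,0],"jaw":0.005},
    {"travel":[0,0,0],"twist":[0,0,0],"jaw":0.005}
  ],
  "force": 60
}}

```text
t: 3.55
eef_pos: [0.5955, 0.0204, 0.1397]
orientation: [-180.0, 0.0, 138.6]
contact_force: [-2.2, -2.6, 5.6]
width: 0.0112
grasp_force: 58.9
```

>>> {"method": "servo_tool", "body": {
  "moves": [
    {"travel":[0,-0.0004,-0.002],"twist":[0,0,0],"jaw":0.005},
    {"travel":[0,0,-0.004],"twist":[0,0,0],"jaw":0.005},
    {"travel":[0,0,-0.004],"twist":[0,0,0],"jaw":0.005},
    {"travel":[0,0,-0.004],"twist":[0,0,0],"jaw":0.005}
  ]
}}

```text
t: 3.95
eef_pos: [0.5943, 0.0205, 0.1513]
orientation: [-179.9, -0.2, 138.6]
contact_force: [1.4, -2.7, -22.8]
width: 0.0109
grasp_force: 58.6
```

>>> {"method": "servo_tool", "body": {
  "moves": [
    {"travel":[0,0,0],"twist":[0,0,0],"jaw":0.005},
    {"travel":[0,0,-0.002],"twist":[0,0,0],"jaw":0.005},
    {"travel":[0,0,-0.001],"twist":[0,0,0],"jaw":0.005}
  ]
}}

```text
t: 4.25
eef_pos: [0.5947, 0.0206, 0.1564]
orientation: [-180.0, -0.1, 138.6]
contact_force: [-2.9, -0.6, -12.7]
width: 0.0108
grasp_force: 60.0
```

Run:
```python
from h import *
s=bot.observe()
X=np.array(s["eef_pos"]);n="side";x,y=270,180
im=bot.get_image(n)[:,:,::-1].copy()
cv2.imwrite("pics/z4.png",cv2.resize(im[y:y+80,x:x+80],None,fx=7,fy=7,interpolation=2))
print(s["contact_force"],s["torque"])
```

```text
[ -2.91064508  -0.55718218 -12.65148576] [-0.11760201  0.62306818  0.0071903 ]
```

View pics/z4.png

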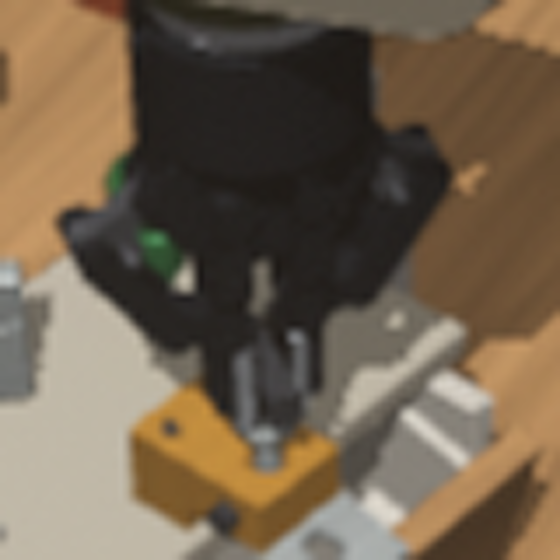

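The pin has come up: the shank is visible at (265,450) under the flange at (265,433). Keep raising to about 28 mm.

>>> {"method": "servo_tool", "body": {
  "moves": [
    {"travel":[0,0,-0.003],"twist":[0,0,0],"jaw":0.005},
    {"travel":[0,0,-0.003],"twist":[0,0,0],"jaw":0.005},
    {"travel":[0,0,-0.003],"twist":[0,0,0],"jaw":0.005},
    {"travel":[0,0,-0.003],"twist":[0,0,0],"jaw":0.005},
    {"travel":[0,0,0],"twist":[0,0,0],"jaw":0.005},
    {"travel":[0,0,0],"twist":[0,0,0],"jaw":0.005}
  ]
}}

```text
t: 4.9
eef_pos: [0.5955, 0.0204, 0.1706]
orientation: [179.9, 0.1, 138.6]
contact_force: [-6.7, 0.1, -0.3]
width: 0.0106
grasp_force: 61.8
```

Run:
```python
from h import *
s=bot.observe();print(s["eef_pos"],s["contact_force"])
n="side";x,y=270,180
im=bot.get_image(n)[:,:,::-1].copy();cv2.imwrite("pics/side5.png",im)
b=np.array([.5955,.0205,0])
for z in(.133,.157,.185): print(z,((proj(n,b+[0,0,z])-[x,y]))*8)
cv2.imwrite("pics/z5.png",cv2.resize(im[y:y+70,x:x+70],None,fx=8,fy=8,interpolation=2))
```

```text
[0.59548798 0.02042766 0.17059072] [-6.66703452  0.11080989 -0.27345884]
0.133 [301.13517653 513.80285885]
0.157 [298.84119627 454.6032127 ]
0.185 [296.08882665 383.57413245]
```

View pics/z5.png

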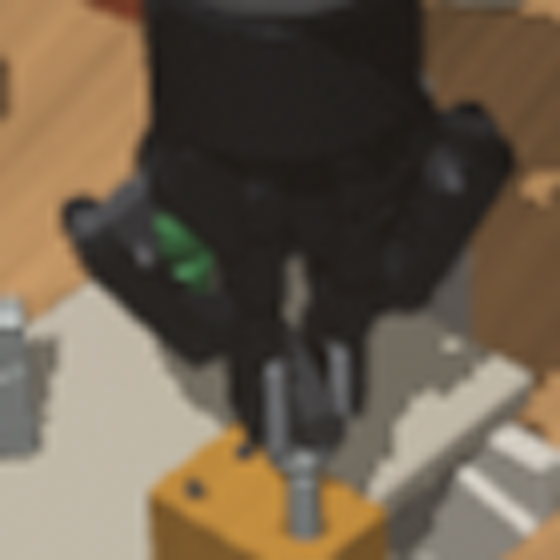

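The side view shows the flange underside at (303,468) and the bore mouth at (303,535). At 2.47 px/mm the pin is raised about 27 mm, which is inside the 25–31 mm window. Release it and retreat upwards.

>>> {"method": "servo_tool", "body": {
  "moves": [
    {"travel":[0,0,0],"twist":[0,0,0],"jaw":0.016},
    {"travel":[0,0,0],"twist":[0,0,0],"jaw":0.025},
    {"travel":[0,0,0],"twist":[0,0,0],"jaw":0.04},
    {"travel":[0,0,0],"twist":[0,0,0],"jaw":0.05},
    {"travel":[0,0,-0.02],"twist":[0,0,0],"jaw":0.05},
    {"travel":[0,0,-0.03],"twist":[0,0,0],"jaw":0.05},
    {"travel":[0,0,-0.03],"twist":[0,0,0],"jaw":0.05},
    {"travel":[0,0,0],"twist":[0,0,0],"jaw":0.03}
  ]
}}

```text
t: 5.75
eef_pos: [0.5968, 0.0202, 0.2529]
orientation: [179.7, 0.4, 138.6]
contact_force: [-0.2, 0.6, 0.2]
width: 0.0369
grasp_force: 0.0
```

Run:
```python
from h import *
s=bot.observe();print(s["eef_pos"],s["orientation"],s["contact_force"])
im=bot.get_image("side")[:,:,::-1].copy();cv2.imwrite("pics/side6.png",im)
for t in(70,85):print([np.round(a,2).tolist() for a in handle(im,(300,215,318,240),t)])
b=np.array([.5955,.0205,.157])
d=proj("side",b)-[307.65,238.29]
for r in(0,.025,.028,.031):print(r,proj("side",b+[0,0,r])-d)
print("bottle cap",onz("top",*T(697,242),.14))
```

```text
[0.59678955 0.02018174 0.25287829] [179.72186037   0.43451827 138.5903108 ] [-0.22450248  0.59526258  0.23945617]
[[304.74, 228.76], [0.67, 0.75], [14.39, 3.96], 45.24]
[[304.61, 227.05], [0.51, 0.86], [15.41, 5.57], 87.88]
0 [307.65 238.29]
0.025 [307.34331872 230.37562359]
0.028 [307.3059538  229.41136497]
0.031 [307.26846615 228.44393919]
bottle cap [ 0.66634585 -0.17272016  0.14      ]
```

>>> {"method": "servo_tool", "body": {
  "moves": [
    {"travel":[0.0071,-0.0269,0],"twist":[0,0,0],"jaw":0.0},
    {"travel":[0.0071,-0.0269,0],"twist":[0,0,0],"jaw":0.0},
    {"travel":[0.0071,-0.0269,0],"twist":[0,0,0],"jaw":0.0},
    {"travel":[0.0071,-0.0269,0],"twist":[0,0,0],"jaw":0.0},
    {"travel":[0,0,0],"twist":[0,0,-0.126],"jaw":0.0},
    {"travel":[0,0,0],"twist":[0,0,-0.126],"jaw":0.0},
    {"travel":[0,0,0],"twist":[0,0,-0.126],"jaw":0.0},
    {"travel":[0,0,0],"twist":[0,0,-0.126],"jaw":0.0},
    {"travel":[0,0,0.033],"twist":[0,0,0],"jaw":0.0},
    {"travel":[0,0,0.033],"twist":[0,0,0],"jaw":0.0},
    {"travel":[0,0,0.033],"twist":[0,0,0],"jaw":0.0},
    {"travel":[0,0,0.033],"twist":[0,0,0],"jaw":0.0},
    {"travel":[0,0,0.033],"twist":[0,0,0],"jaw":0.0},
    {"travel":[0,0,0],"twist":[0,0,0],"jaw":0.0}
  ]
}}

```text
t: 7.2
eef_pos: [0.5003, -0.0408, 0.0794]
orientation: [179.9, -0.5, 167.5]
contact_force: [-0.6, 0.8, -0.3]
width: -0.0001
grasp_force: 0.0
```

Run:
```python
from h import *
c={}
for n,b in(("top",(275,220,310,250)),("side",(300,210,318,240))):
    im=bot.get_image(n)[:,:,::-1].copy();cv2.imwrite(f"pics/{n}7.png",im)
    r=handle(im,b,85);print(n,[np.round(a,2).tolist() for a in r]);c[n]=r
print(tri(c["top"][0],c["side"][0]),"start was .5964 .0177 .1496")
```

```text
top [[295.76, 235.48], [-0.58, 0.81], [18.66, 5.61], 101.88]
side [[305.47, 226.16], [0.56, 0.83], [15.07, 5.62], 87.4]
[0.60306262 0.01388675 0.18213405] start was .5964 .0177 .1496
```

>>> {"method": "servo_tool", "body": {
  "moves": [
    {"travel":[-0.008,0,0],"twist":[0,0,0],"jaw":0.0},
    {"travel":[-0.008,0,0],"twist":[0,0,0],"jaw":0.0},
    {"travel":[-0.006,0,0],"twist":[0,0,0],"jaw":0.0},
    {"travel":[-0.004,0,0],"twist":[0,0,0],"jaw":0.0},
    {"travel":[-0.004,0,0],"twist":[0,0,0],"jaw":0.0},
    {"travel":[-0.003,0,0],"twist":[0,0,0],"jaw":0.0},
    {"travel":[-0.003,0,0],"twist":[0,0,0],"jaw":0.0},
    {"travel":[-0.003,0,0],"twist":[0,0,0],"jaw":0.0}
  ]
}}

```text
t: 8.1
eef_pos: [0.541, -0.05, 0.0833]
orientation: [180.0, -0.0, 167.5]
contact_force: [-2.1, 0.8, 2.1]
width: -0.0
grasp_force: 1.5
```

>>> {"method": "servo_tool", "body": {
  "moves": [
    {"travel":[-0.002,0,0],"twist":[0,0,0],"jaw":0.0},
    {"travel":[-0.002,0,0],"twist":[0,0,0],"jaw":0.0},
    {"travel":[0,0,0],"twist":[0,0,0],"jaw":0.0}
  ]
}}

```text
t: 8.4
eef_pos: [0.5451, -0.051, 0.0833]
orientation: [180.0, 0.0, 167.5]
contact_force: [0.4, -0.4, 0.0]
width: -0.0001
grasp_force: 0.2
```

>>> {"method": "servo_tool", "body": {
  "moves": [
    {"travel":[-0.002,0,0],"twist":[0,0,0],"jaw":0.0},
    {"travel":[-0.002,0,0],"twist":[0,0,0],"jaw":0.0},
    {"travel":[0,0,0],"twist":[0,0,0],"jaw":0.0}
  ]
}}

```text
t: 8.7
eef_pos: [0.5463, -0.0512, 0.0832]
orientation: [-180.0, -0.4, 167.5]
contact_force: [-13.3, 1.9, 9.3]
width: -0.0003
grasp_force: 6.7
```

>>> {"method": "servo_tool", "body": {
  "moves": [
    {"travel":[-0.001,0,0],"twist":[0,0,0],"jaw":0.0},
    {"travel":[-0.001,0,0],"twist":[0,0,0],"jaw":0.0},
    {"travel":[0,0,0],"twist":[0,0,0],"jaw":0.0}
  ]
}}

```text
t: 9.0
eef_pos: [0.5464, -0.0512, 0.0831]
orientation: [-180.0, -0.6, 167.5]
contact_force: [-22.0, 3.0, 14.5]
width: 0.0001
grasp_force: 11.0
```

>>> {"method": "servo_tool", "body": {
  "moves": [
    {"travel":[0.008,0,0],"twist":[0,0,0],"jaw":0.0},
    {"travel":[0.015,0,0],"twist":[0,0,0],"jaw":0.0},
    {"travel":[0.025,0,0],"twist":[0,0,0],"jaw":0.0},
    {"travel":[0,0,-0.03],"twist":[0,0,0],"jaw":0.0},
    {"travel":[0,0,-0.04],"twist":[0,0,0],"jaw":0.02},
    {"travel":[0,0,-0.04],"twist":[0,0,0],"jaw":0.04},
    {"travel":[0,0,-0.03],"twist":[0,0,0],"jaw":0.06},
    {"travel":[0,0,-0.03],"twist":[0,0,0],"jaw":0.06},
    {"travel":[0,0,0],"twist":[0,0,0],"jaw":0.06}
  ]
}}

```text
t: 9.9
eef_pos: [0.5054, -0.0423, 0.2572]
orientation: [-180.0, 0.5, 167.5]
contact_force: [-0.3, -0.6, 0.1]
width: 0.0601
grasp_force: 0.0
```

Run:
```python
from h import *
s=bot.observe();print(s["eef_pos"],s["orientation"])
c={}
ims=[]
for n,b in(("top",(275,220,310,250)),("side",(300,210,318,240))):
    im=bot.get_image(n)[:,:,::-1].copy();cv2.imwrite(f"pics/{n}8.png",im)
    r=handle(im,b,85);print(n,[np.round(a,2).tolist() for a in r]);c[n]=r
    x,y=(245,190) if n=="top" else (265,205)
    ims.append(cv2.resize(im[y:y+90,x:x+75],None,fx=5.3,fy=5.3,interpolation=2))
cv2.imwrite("pics/z8.png",np.hstack(ims))
print(tri(c["top"][0],c["side"][0]),"start was .5964 .0177 .1496")
```

```text
[ 0.50540188 -0.04226913  0.25720619] [-179.95461348    0.51421533  167.46403015]
top [[298.67, 235.83], [-0.65, 0.76], [23.08, 5.99], 97.92]
side [[307.22, 225.06], [0.56, 0.83], [14.32, 5.75], 85.04]
[0.60242886 0.00713721 0.18054619] start was .5964 .0177 .1496
```

View pics/z8.png

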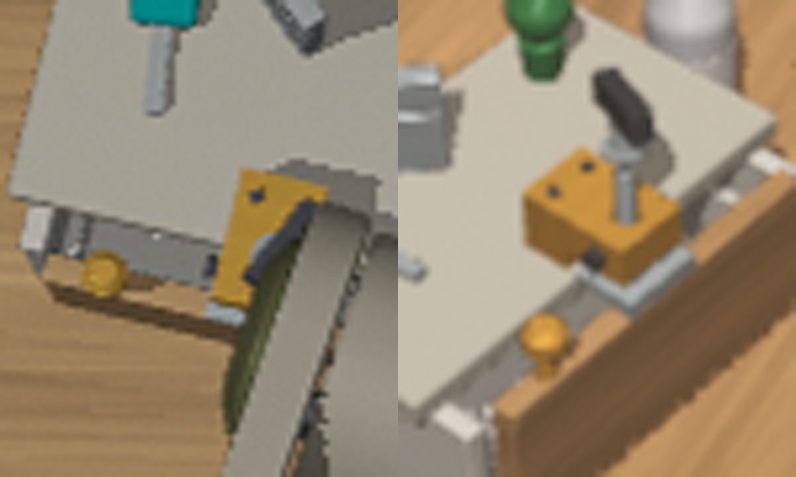

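The drawer is shut: the front lies flush and the strap is under the catch at side zoom (640,275). The pin is still up in the bore and leaning slightly, with the bar at (622,107), the flange at (622,150) and the mouth at (626,215). I'll move the arm aside for one unobstructed measurement of the handle.

>>> {"method": "servo_tool", "body": {
  "moves": [
    {"travel":[0,-0.03,0],"twist":[0,0,0],"jaw":0.05},
    {"travel":[0,-0.04,0],"twist":[0,0,0],"jaw":0.05},
    {"travel":[0,-0.04,0],"twist":[0,0,0],"jaw":0.05},
    {"travel":[0,0,0],"twist":[0,0,0],"jaw":0.05}
  ]
}}

```text
t: 10.4
eef_pos: [0.479, -0.1526, 0.2516]
orientation: [-180.0, -0.1, 167.2]
contact_force: [-0.3, 0.9, -0.2]
width: 0.0497
grasp_force: 0.0
```

Run:
```python
from h import *
s=bot.observe();print(s["eef_pos"])
c={}
ref={"top":[294,240.24],"side":[307.65,238.29]}
for n,b in(("top",(275,220,310,250)),("side",(300,210,318,240))):
    im=bot.get_image(n)[:,:,::-1].copy();cv2.imwrite(f"pics/{n}9.png",im)
    for t in(70,85,95):
        r=handle(im,b,t);print(n,t,[np.round(a,2).tolist() for a in r])
        if t==85:c[n]=r
X=tri(c["top"][0],c["side"][0]);print(X,X-tri(ref["top"],ref["side"]))
for n in c:
    u,d=c[n][:2];a=onz(n,*(u+d*5),.19)-onz(n,*(u-d*5),.19);print(n,"yaw",np.degrees(np.arctan2(a[1],a[0])))
# dump bar mask tone in top to check clipping
im=cv2.imread("pics/top9.png");print(im[225:248,284:306].max(2))
```

```text
[ 0.478952   -0.15262421  0.2516229 ]
top 70 [[298.21, 236.08], [-0.63, 0.78], [18.59, 4.4], 78.28]
top 85 [[298.22, 236.0], [-0.63, 0.78], [18.91, 4.95], 93.04]
top 95 [[298.22, 236.09], [-0.62, 0.78], [18.79, 5.33], 97.76]
side 70 [[307.13, 226.19], [0.66, 0.75], [13.99, 4.08], 47.44]
side 85 [[307.21, 225.06], [0.56, 0.83], [14.33, 5.74], 84.96]
side 95 [[307.24, 225.11], [0.55, 0.83], [14.67, 6.04], 91.8]
[0.60185538 0.00818012 0.18158391] [ 0.00547979 -0.00955272  0.03197034]
top yaw 142.41668680144508
side yaw 143.04582244024914
[[162 163 163 162 162 161 162 162 166 151 118 158 163 165 162 163 163 163
  164 165 166 168]
 [162 162 162 163 163 162 164 147  90  72  87 155 163 161 161 162 162 165
  167 166 166 167]
 [163 163 163 161 163 166 168 168  93  71  86 156 163 161 161 163 165 169
  132 108 164 171]
 [163 163 161 162 163 167 167 169 141 132 164 167 165 164 163 166 150  88
   66  69  77 163]
 [162 161 163 162 164 164 165 166 167 167 168 168 168 167 170 173 130  73
   66  69  70  86]
 [162 162 162 163 163 164 164 166 167 167 166 166 167 168 173 153  89  67
   67  64  63  63]
 
[... 880 characters left out ...]
5  65  66  61  63  95 104 107
  112  97  69  70]
 [ 62  75 163 169 168 168 149  79  70  67  67  65  67  65  94 102 123 162
  171 112 116 106]
 [ 93 133 165 166 166 168 126  57  48  68  66  69  71  87  86 103 157 167
  146  81  94 120]
 [117 156 167 167 167 168 168 123  56  48  73  59  79 160 170 168 167 167
  129  61  38  96]
 [109 163 168 166 165 167 154 168 125  54  35 112 153 166 165 165 164 170
  107  45  40 114]
 [155 171 172 169 168 167 167 168 169 146 101 160 170 166 166 164 165 170
   90  31  69 117]
 [132 114 130 152 171 173 172 171 169 167 166 166 164 164 163 164 167 153
   74  44  96 121]
 [148 136 107 105  95 111 112 148 154 172 172 170 167 166 164 163 165 155
  111 118 123 123]]
```

>>> {"method": "servo_tool", "body": {
  "moves": [
    {"travel":[-0.0148,0.0299,0.0018],"twist":[0,0,0],"jaw":0.05},
    {"travel":[-0.0148,0.0299,0.0018],"twist":[0,0,0],"jaw":0.05},
    {"travel":[-0.0148,0.0299,0.0018],"twist":[0,0,0],"jaw":0.05},
    {"travel":[-0.0148,0.0299,0.0018],"twist":[0,0,0],"jaw":0.05},
    {"travel":[-0.0148,0.0299,0.0018],"twist":[0,0,0],"jaw":0.05},
    {"travel":[-0.0148,0.0299,0.0018],"twist":[0,0,0],"jaw":0.05},
    {"travel":[0,0,0],"twist":[0,0,0.144],"jaw":0.05},
    {"travel":[0,0,0],"twist":[0,0,0.144],"jaw":0.05},
    {"travel":[0,0,0],"twist":[0,0,0.143],"jaw":0.05},
    {"travel":[0,0,0],"twist":[-0.033,0.0795,0],"jaw":0.05},
    {"travel":[0,0,0],"twist":[-0.033,0.0795,0],"jaw":0.05},
    {"travel":[0,0,0],"twist":[0,0,0],"jaw":0.05},
    {"travel":[0,0,0],"twist":[0,0,0],"jaw":0.05}
  ]
}}

```text
t: 11.8
eef_pos: [0.6054, 0.0074, 0.2418]
orientation: [176.3, -9.1, 143.1]
contact_force: [0.4, 0.6, 0.3]
width: 0.0498
grasp_force: 0.0
```

```bash
cat >> h.py <<'E'
from scipy.spatial.transform import Rotation as Ro
def st():
    s=bot.observe();return np.array(s["eef_pos"]),Ro.from_euler("xyz",s["orientation"],degrees=True),s
E
python3 - <<'E'
from h import *
p,R,s=st();print(p,R.as_matrix().round(3).tolist())
tgt=np.array([.5996,.0133,.172]);print("tool-frame shift",R.inv().apply(tgt-p).round(4))
im=bot.get_image("side")[:,:,::-1];r=handle(im,(300,217,318,240),85);print([np.round(a,2).tolist() for a in r])
E
```

```text
[0.60540731 0.00744227 0.24178994] [[-0.79, 0.607, -0.087], [0.593, 0.792, 0.147], [0.158, 0.064, -0.985]]
tool-frame shift [-0.0029 -0.0034  0.0701]
[[307.03, 224.87], [0.58, 0.82], [15.07, 5.86], 91.16]
```

>>> {"method": "servo_tool", "body": {
  "moves": [
    {"travel":[-0.0029,-0.0034,0.01],"twist":[0,0,0],"jaw":0.05},
    {"travel":[0,0,0.02],"twist":[0,0,0],"jaw":0.05},
    {"travel":[0,0,0.02],"twist":[0,0,0],"jaw":0.05},
    {"travel":[0,0,0.015],"twist":[0,0,0],"jaw":0.045},
    {"travel":[0,0,0.005],"twist":[0,0,0],"jaw":0.035},
    {"travel":[0,0,0],"twist":[0,0,0],"jaw":0.026},
    {"travel":[0,0,0],"twist":[0,0,0],"jaw":0.02},
    {"travel":[0,0,0],"twist":[0,0,0],"jaw":0.017}
  ],
  "force": 20
}}

```text
t: 12.65
eef_pos: [0.6, 0.0126, 0.1737]
orientation: [176.2, -9.0, 143.1]
contact_force: [1.0, -1.0, -0.5]
width: 0.0169
grasp_force: 0.0
```

>>> {"method": "servo_tool", "body": {
  "moves": [
    {"travel":[0,0,0],"twist":[0,0,0],"jaw":0.014},
    {"travel":[0,0,0],"twist":[0,0,0],"jaw":0.0125},
    {"travel":[0,0,0],"twist":[0,0,0],"jaw":0.011},
    {"travel":[0,0,0],"twist":[0,0,0],"jaw":0.009}
  ],
  "force": 20
}}

```text
t: 13.05
eef_pos: [0.5998, 0.0125, 0.1733]
orientation: [176.2, -9.1, 143.1]
contact_force: [-1.0, -1.0, 2.3]
width: 0.0118
grasp_force: 19.9
```

Run:
```python
from h import *
p,R,s=st();print(s["torque"])
b=np.array([.5953,.0203,.125]) # ball point
# rigid rotation about ball point so tool becomes vertical
z=R.as_matrix()[:,2];ax=np.cross(z,[0,0,-1]);Q=Ro.from_rotvec(ax/np.linalg.norm(ax)*np.arcsin(np.linalg.norm(ax)))
p1=b+Q.apply(p-b);print("upright tcp",p1,"world shift",p1-p,"deg",np.degrees(Q.magnitude()))
N=6;P=p;RR=R;q=Ro.from_rotvec(Q.as_rotvec()/N)
for i in range(N):
    Pn=b+q.apply(P-b);print("travel",RR.inv().apply(Pn-P).round(4),"twist",(RR.inv()*q*RR).as_rotvec().round(4));P=Pn;RR=q*RR
print(RR.as_euler("xyz",degrees=True),P)
```

```text
[-0.11521455 -0.01178512  0.03326909]
upright tcp [0.5956163  0.01975226 0.17409084] world shift [-0.0041922   0.00724587  0.0008286 ] deg 9.829342872065927
travel [0.0013 0.0005 0.    ] twist [ 0.011  -0.0264 -0.    ]
travel [0.0013 0.0005 0.    ] twist [ 0.011  -0.0264 -0.    ]
travel [0.0013 0.0005 0.    ] twist [ 0.011  -0.0264 -0.    ]
travel [0.0013 0.0005 0.    ] twist [ 0.011  -0.0264 -0.    ]
travel [0.0013 0.0005 0.    ] twist [ 0.011  -0.0264 -0.    ]
travel [0.0013 0.0005 0.    ] twist [ 0.011  -0.0264  0.    ]
[180.           0.         142.76461637] [0.5956163  0.01975226 0.17409084]
```

>>> {"method": "servo_tool", "body": {
  "moves": [
    {"travel":[0,0,0],"twist":[0,0,0],"jaw":0.005},
    {"travel":[0,0,0],"twist":[0,0,0],"jaw":0.005},
    {"travel":[0.0013,0.0005,0],"twist":[0.011,-0.0264,0],"jaw":0.005},
    {"travel":[0.0013,0.0005,0],"twist":[0.011,-0.0264,0],"jaw":0.005},
    {"travel":[0.0013,0.0005,0],"twist":[0.011,-0.0264,0],"jaw":0.005},
    {"travel":[0,0,0],"twist":[0,0,0],"jaw":0.005}
  ],
  "force": 50
}}

```text
t: 13.65
eef_pos: [0.5973, 0.0166, 0.1737]
orientation: [178.2, -4.4, 142.9]
contact_force: [1.6, -3.3, 1.5]
width: 0.0109
grasp_force: 51.5
```

>>> {"method": "servo_tool", "body": {
  "moves": [
    {"travel":[0.0013,0.0005,0],"twist":[0.011,-0.0264,0],"jaw":0.005},
    {"travel":[0.0013,0.0005,0],"twist":[0.011,-0.0264,0],"jaw":0.005},
    {"travel":[0.0013,0.0005,0],"twist":[0.011,-0.0264,0],"jaw":0.005},
    {"travel":[0,0,0],"twist":[0,0,0],"jaw":0.005}
  ]
}}

```text
t: 14.05
eef_pos: [0.5952, 0.0201, 0.1739]
orientation: [-180.0, 0.1, 142.8]
contact_force: [1.5, -3.2, 2.4]
width: 0.0111
grasp_force: 51.6
```

Run:
```python
from h import *
p,R,s=st();print(p,R.as_matrix()[:,2],s["torque"],R.inv().apply(s["contact_force"]))
```

```text
[0.5951866  0.02007786 0.17385156] [ 8.39070359e-04 -1.63679694e-03 -9.99998308e-01] [-0.66089692 -0.2780475   0.00559946] [-3.13387746 -1.68680969 -2.36159211]
```

>>> {"method": "servo_tool", "body": {
  "moves": [
    {"travel":[0,0,0.002],"twist":[0,0,0],"jaw":0.005},
    {"travel":[0,0,0.002],"twist":[0,0,0],"jaw":0.005},
    {"travel":[0,0,0.002],"twist":[0,0,0],"jaw":0.005},
    {"travel":[0,0,0.002],"twist":[0,0,0],"jaw":0.005}
  ]
}}

```text
t: 14.45
eef_pos: [0.5961, 0.0194, 0.1674]
orientation: [179.9, 0.1, 142.8]
contact_force: [0.2, -2.9, 14.7]
width: 0.011
grasp_force: 53.3
```

>>> {"method": "servo_tool", "body": {
  "moves": [
    {"travel":[0,0,0],"twist":[0,0,0],"jaw":0.005},
    {"travel":[0,0,0.001],"twist":[0,0,0],"jaw":0.005},
    {"travel":[0,0,0.001],"twist":[0,0,0],"jaw":0.005}
  ]
}}

```text
t: 14.75
eef_pos: [0.5961, 0.0194, 0.1649]
orientation: [179.9, 0.1, 142.8]
contact_force: [0.2, -1.8, 11.0]
width: 0.0109
grasp_force: 53.0
```

Run:
```python
from h import *
p,R,s=st();print(p,s["torque"],R.inv().apply(s["contact_force"]))
im=bot.get_image("side")[:,:,::-1];cv2.imwrite("pics/side11.png",im)
for t in(70,85):print([np.round(a,2).tolist() for a in handle(im,(300,222,318,245),t)])
```

```text
[0.59607628 0.01941975 0.16494123] [-0.4308898  -0.04238844 -0.03587413] [ -1.27017139  -1.26746348 -10.98010687]
[[307.02, 228.55], [0.33, 0.94], [16.17, 15.67], 169.52]
[[307.47, 228.96], [0.34, 0.94], [16.21, 15.57], 208.44]
```

>>> {"method": "servo_tool", "body": {
  "moves": [
    {"travel":[0,0,0.002],"twist":[0,0,0],"jaw":0.005},
    {"travel":[0,0,0.002],"twist":[0,0,0],"jaw":0.005},
    {"travel":[0,0,0.002],"twist":[0,0,0],"jaw":0.005},
    {"travel":[0,0,0.002],"twist":[0,0,0],"jaw":0.005}
  ]
}}

```text
t: 15.2
eef_pos: [0.5961, 0.0194, 0.1574]
orientation: [179.9, 0.1, 142.8]
contact_force: [-1.0, -2.1, 13.3]
width: 0.0109
grasp_force: 53.2
```

>>> {"method": "servo_tool", "body": {
  "moves": [
    {"travel":[0,0,0.002],"twist":[0,0,0],"jaw":0.005},
    {"travel":[0,0,0.002],"twist":[0,0,0],"jaw":0.005},
    {"travel":[0,0,0.002],"twist":[0,0,0],"jaw":0.005},
    {"travel":[0,0,0.002],"twist":[0,0,0],"jaw":0.005},
    {"travel":[0,0,0.002],"twist":[0,0,0],"jaw":0.005}
  ]
}}

```text
t: 15.7
eef_pos: [0.5959, 0.0197, 0.1468]
orientation: [179.9, 0.1, 142.8]
contact_force: [1.7, -0.4, 3.6]
width: 0.0109
grasp_force: 51.7
```

>>> {"method": "servo_tool", "body": {
  "moves": [
    {"travel":[0,0,0.002],"twist":[0,0,0],"jaw":0.005},
    {"travel":[0,0,0.002],"twist":[0,0,0],"jaw":0.005},
    {"travel":[0,0,0.001],"twist":[0,0,0],"jaw":0.005},
    {"travel":[0,0,0.001],"twist":[0,0,0],"jaw":0.005}
  ]
}}

```text
t: 16.1
eef_pos: [0.5955, 0.0197, 0.1417]
orientation: [180.0, 0.1, 142.8]
contact_force: [-4.0, -0.1, 24.0]
width: 0.011
grasp_force: 54.7
```

>>> {"method": "servo_tool", "body": {
  "moves": [
    {"travel":[0,0,0.001],"twist":[0,0,0],"jaw":0.005},
    {"travel":[0,0,0],"twist":[0,0,0],"jaw":0.005}
  ]
}}

```text
t: 16.3
eef_pos: [0.5959, 0.0196, 0.1417]
orientation: [179.9, 0.2, 142.8]
contact_force: [-5.3, -0.8, 23.8]
width: 0.0112
grasp_force: 54.7
```

>>> {"method": "servo_tool", "body": {
  "moves": [
    {"travel":[0,0,-0.001],"twist":[0,0,0],"jaw":0.014},
    {"travel":[0,0,0],"twist":[0,0,0],"jaw":0.025},
    {"travel":[0,0,0],"twist":[0,0,0],"jaw":0.04},
    {"travel":[0,0,0],"twist":[0,0,0],"jaw":0.05},
    {"travel":[0,0,-0.02],"twist":[0,0,0],"jaw":0.05},
    {"travel":[0,0,-0.03],"twist":[0,0,0],"jaw":0.04},
    {"travel":[0,0,-0.01],"twist":[0,0,0],"jaw":0.0},
    {"travel":[0,0,0],"twist":[0,0,0],"jaw":0.0},
    {"travel":[0,0,0],"twist":[0,0,0],"jaw":0.0}
  ]
}}

```text
t: 17.2
eef_pos: [0.5948, 0.0198, 0.1984]
orientation: [-179.9, -0.1, 142.8]
contact_force: [0.4, -0.2, -0.3]
width: 0.0001
grasp_force: 0.0
```

Run:
```python
from h import *
p,R,s=st();print(p,s["width"],s["contact_force"])
im=bot.get_image("side")[:,:,::-1].copy();cv2.imwrite("pics/side12.png",im)
for t in(70,85):print([np.round(a,2).tolist() for a in handle(im,(300,229,318,248),t)])
for t in(70,85):print("ref",[np.round(a,2).tolist() for a in handle(cv2.imread("pics/side0.png"),(300,229,318,248),t)])
print(proj("side",np.array([.5955,.02,.16]))-proj("side",np.array([.5955,.02,.157])))
```

```text
[0.59482687 0.01977985 0.1984085 ] 9.829243261878899e-05 [ 0.354606   -0.16160279 -0.32396166]
[[307.66, 239.87], [0.57, 0.82], [16.03, 4.18], 48.0]
[[307.57, 238.15], [0.45, 0.89], [16.18, 5.34], 87.92]
ref [[307.72, 239.99], [0.54, 0.84], [15.87, 4.13], 44.28]
ref [[307.65, 238.29], [0.41, 0.91], [16.0, 5.16], 83.4]
[-0.03618866 -0.93843559]
```

>>> {"method": "servo_tool", "body": {
  "moves": [
    {"travel":[0,0,0.012],"twist":[0,0,0],"jaw":0.0},
    {"travel":[0,0,0.01],"twist":[0,0,0],"jaw":0.0},
    {"travel":[0,0,0.006],"twist":[0,0,0],"jaw":0.0},
    {"travel":[0,0,0.002],"twist":[0,0,0],"jaw":0.0},
    {"travel":[0,0,0.001],"twist":[0,0,0],"jaw":0.0},
    {"travel":[0,0,0.001],"twist":[0,0,0],"jaw":0.0},
    {"travel":[0,0,0],"twist":[0,0,0],"jaw":0.0}
  ]
}}

```text
t: 17.95
eef_pos: [0.5954, 0.0197, 0.1679]
orientation: [180.0, -0.0, 142.8]
contact_force: [0.1, 0.0, 0.7]
width: 0.0002
grasp_force: 0.0
```

>>> {"method": "servo_tool", "body": {
  "moves": [
    {"travel":[0,0,0.001],"twist":[0,0,0],"jaw":0.0},
    {"travel":[0,0,0.001],"twist":[0,0,0],"jaw":0.0},
    {"travel":[0,0,0.001],"twist":[0,0,0],"jaw":0.0},
    {"travel":[0,0,0.001],"twist":[0,0,0],"jaw":0.0},
    {"travel":[0,0,0],"twist":[0,0,0],"jaw":0.0}
  ]
}}

```text
t: 18.45
eef_pos: [0.5957, 0.0197, 0.165]
orientation: [179.9, 0.1, 142.8]
contact_force: [-1.9, -0.5, 7.7]
width: -0.0001
grasp_force: 3.9
```

>>> {"method": "servo_tool", "body": {
  "moves": [
    {"travel":[0,0,0.001],"twist":[0,0,0],"jaw":0.0},
    {"travel":[0,0,0.001],"twist":[0,0,0],"jaw":0.0},
    {"travel":[0,0,0],"twist":[0,0,0],"jaw":0.0}
  ]
}}

```text
t: 18.75
eef_pos: [0.5961, 0.0197, 0.1649]
orientation: [179.9, 0.2, 142.8]
contact_force: [-3.9, 0.6, 20.0]
width: 0.0003
grasp_force: 9.8
```

The handle top is at a hard stop at 0.165 m, which is fully home. Retreat upwards and back.

>>> {"method": "servo_tool", "body": {
  "moves": [
    {"travel":[0,0,-0.01],"twist":[0,0,0],"jaw":0.0},
    {"travel":[0,0,-0.03],"twist":[0,0,0],"jaw":0.0},
    {"travel":[0,0,-0.04],"twist":[0,0,0],"jaw":0.0},
    {"travel":[0.03,-0.03,0],"twist":[0,0,0],"jaw":0.0},
    {"travel":[0.03,-0.03,0],"twist":[0,0,0],"jaw":0.0},
    {"travel":[0.03,-0.03,0],"twist":[0,0,0],"jaw":0.0},
    {"travel":[0.03,-0.03,0],"twist":[0,0,0],"jaw":0.0},
    {"travel":[0,0,0],"twist":[0,0,0],"jaw":0.0}
  ]
}}

```text
t: 19.55
eef_pos: [0.4231, -0.0029, 0.242]
orientation: [-179.9, -0.1, 142.7]
contact_force: [0.1, -0.1, -0.2]
width: -0.0001
grasp_force: 0.0
```

Run:
```python
from h import *
print(bot.observe()["eef_pos"])
for n,b in(("top",(283,228,306,250)),("side",(300,227,318,248))):
    im=bot.get_image(n)[:,:,::-1].copy();cv2.imwrite(f"pics/{n}13.png",im)
    print(n,np.round(handle(im,b,85)[0],2),"ref",np.round(handle(cv2.imread(f"pics/{n}0.png"),b,85)[0],2))
    if n=="side":  # drawer unchanged since shut picture?
        d=np.abs(im[190:310,220:360].astype(int)-cv2.imread("pics/side8.png")[190:310,220:360]).max(2)>40
        ys,xs=np.where(d);print(d.sum(),"x",np.percentile(xs+220,[5,50,95]),"y",np.percentile(ys+190,[5,50,95]))
```

```text
[ 0.42311013 -0.00293557  0.24201727]
top [294.09 240.04] ref [294.   240.24]
side [307.5  238.24] ref [307.65 238.29]
936 x [304. 345. 357.] y [191. 216. 242.]
```

```bash
python3 -c "
from bench import bot
print(bot.finish_job())"
```

```text
the job is handed in; nothing more can be done
None
```

I pulled the pin up, pushed the drawer to its hard stop, pushed the pin back down until its flange was fully home, and handed the job in at about 19.6 s. The pin came up about 33 mm, a little above the 25–31 mm hold range, and leaned, but it stayed in the bore. I made no separate check on the conch and other things.

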